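Fit the light module into a plaster cloud lamp and lock it

ROBOT

A 7-joint arm with a two-finger parallel gripper is mounted at the origin on the work surface. World frame = base frame: x ahead of the robot, y to its left, z up, the work surface at z = 0. Lengths are in mm, angles in rad, forces in N, time in s.
With the tool pointing down it reaches from about 400 to 875 mm from the base axis. Payload 4.4 kg.
Tool frame: the origin (TCP) lies on the centre line of the jaws, within the pads' length; the fingertips stand 25 mm ahead of it and the grasp point (between the pads) lies 6 mm ahead of it; z points along the fingers, x is the direction in which the jaws open and shut, and the axes are right-handed (so a half turn about z gives the same grasp; the last joint's range is limited). The gripper opens to 85 mm and grips with 20 to 120 N. Pads are 22 mm wide; open, the fingers measure 114 mm over their backs; the gripper's body (76 mm by 85 mm) begins 54 mm behind the grasp point. The pads swing forward as they close: fully open they stand 13 mm farther back than shut.
Start: joints at [1.27, 0.628, 0.038, 1.517, -0.027, 0.996, -0.02], TCP at [151.248, -632.172, 256.313] pointing down, gripper open.
Joint ranges: [-3.06, 3.06], [-0.37, 2.12], [-1.25, 1.32], [0.18, 2.47], [-1.1, 4.24], [0.23, 1.98], [-2.94, 2.94]. Speed limits (rad/s): [2.57, 2.57, 3.14, 3.14, 3.14, 3.14, 3.14].

INTERFACE

Orientations are given as [roll, pitch, yaw] about the fixed x, y, z axes, in that order (R = Rz(yaw) Ry(pitch) Rx(roll)).
In Python, from cell import ctrl, cams gives the robot as it stands. The module is installed in compiled form; this text tells all that it offers.
- The arm moves only by the tool step_arm, never from a script. Its arguments are lists of equal length, an entry for each row: "linear": the shift along the tool's x, y, z in mm, a list of three; "yaw": the turn about the tool's z in rad; "gripper": the opening, from -1 (shut) to 1 (fully open). A call has 1 to 8 rows; each row is the pose to reach, as a shift and turn from the pose commanded when the call began, along the tool's axes at that moment; what a row does not reach only later rows make up. A row lasts 1/12 s, in which the tool goes at most 41.7 mm and 7.16 degrees, less where a joint would pass 70% of its speed; a pose out of reach is approached as far as the arm can. A call with a gripper value outside its range is refused whole. The fingers move at their own pace and stop on an object; the grip force is fixed at half the most. Time passes only in rows, so rows that repeat a pose let the fingers close. It gives the time, the measured TCP pose, the force and the opening at its end, in the units of the state.
- ctrl.read_state(): the state, without advancing time (a new reading comes with each control period).
- cams.get_image(name): name is "scene" or "top" or "wrist"; returns a dict with "frame" (420x560x3 uint8, red, green, blue), "depth" (420x560 float32, mm along the optical axis (not along the pixel's ray), 0 where there is no reading), "intrinsics" (3x3 intrinsics, pixels), "cam_to_world" (4x4, takes a point from camera to world coordinates). Camera axes: x right, y down, z forward; pixel columns grow to the right and rows downward; lengths in mm; the calibration is good to about 2 mm. A picture is of the moment at which its call begins.
- ctrl.finish_job(): hands the job in, once; it reports no verdict.
Trained networks look in the newest picture that a camera, given by its name, has taken for a name from the list of things; names that differ only in an ending like _2 or _b are one class to them, and where a whole thing is asked for, a point or a joint stands for the part that bears it (a point fixed in the world has none). Each returns a list of dicts, best first, with "conf" (0 to 1); they miss things now and then, are a little off and sometimes report something else, mostly with a low value. They report only what shows in the picture. A call takes as long as a camera call. They do not tell look-alikes from the thing itself.
- cams.regions_of(camera, name): "pixels" (420x560 bool, what is visible of it) and "pixel" ([column, row] in pixels, amid what is visible of it).
The state is a dict: "clock": time; "qpos": joint angles; "qd": joint speeds; "tau": joint torques, N m; "eef_pos": TCP position; "tool_rot": TCP orientation; "force": force on the tool from outside, world axes, zero at the start; "torque": the same for the moment, N m; "width": finger opening in mm.
Only numpy, scipy, OpenCV 4.12 (cv2) and the standard library are available. Lean on these libraries where they do the work, as an engineer would, in place of code of your own. Each camera call takes 0.05 s, during which the arm holds its last target.

TASK

Put the yellow light module into the rectangular recess in the back of the white plaster cloud lamp and press it down until its yellow face is flush with the plaster. Then turn the red clip fully across, over the edge of the module, to lock it in. Leave the paint bottles and the plaster flower where they stand.

Things in the scene. Friction and masses are not known exactly. Their poses are not given: they have to be found in the camera images.
- module_rib (a point): Centre of the black grip rib of the loose light module: a yellow block 60 x 42 x 20 mm (its x, y, z), about 90 g, standing upright; on the middle of its flat top is a black rib 28 mm long (x), 12 mm thick (y), 12 mm high. This point is half-way up the rib, 6 mm above the yellow top, 26 mm above the underside. x is the long direction, z up. It fits either way round.
- cloud: The lamp: a fixed white plaster cloud, about 220 x 210 mm, lying face down; its flat back is level, 40 mm above the table. Origin on the table under its middle, z up. It carries the recess and the clip.
- recess (a point): Centre of the mouth of the recess, level with the flat back of the cloud. The recess is 63 mm along this frame's x and 45 mm along y, its walls straight, its mouth chamfered 3 mm, its floor 20 mm deep. x points towards the clip, z up. When the module is flush its rib centre lies 6 mm above this point.
- contact_pad (a joint): How far (m) the copper contact pad in the recess, 44 x 30 mm, has been pushed down. At 0 it stands 6 mm above the recess floor, so a module put in loosely rests on it 6 mm proud. It slides stiffly (about 7 N) and does not spring back; at 0.006 it is level with the floor and the module rests on the floor, flush.
- clip_fin (a point): Centre of the upright red grip fin on the clip's vertical pivot, 52 mm along the recess frame's +x from the recess centre, 15.5 mm above the plaster. The fin is 26 mm long (y), 8 mm thick (x), 16 mm high. Under it lies a red bar 12 mm wide, 5 mm thick, 2.5 mm above the plaster, reaching 32 mm from the pivot along +y. These axes turn with the clip.
- clip (a joint): Angle of the red clip in rad. At 0 its bar points along the recess frame's +y, clear of the recess; it grows counter-clockwise seen from above, to a stop at 1.571, where the bar points along the recess frame's -x and lies over the end of the module. It turns with light friction (0.03 N m) and stays where it is left; a proud module blocks it.
- bottle_blue: Loose blue paint bottle with black cap, 52 mm across, 100 mm tall, origin at the centre of its underside, z up. Leave it alone.
- bottle_orange: Loose orange paint bottle with black cap, 52 mm across, 100 mm tall, origin at the centre of its underside, z up. Leave it alone.
- flower: Loose white plaster flower blank, about 92 mm across, 24 mm high, origin at the centre of its underside. Leave it alone.
There are look-alikes about, which are no part of the job. What is shaped like the cloud but blue, pink or purple is not meant.

How it is judged:
By the outcome, as a careful person would: the job done as asked, in the order asked, and still so for the second after the job is handed in, with the robot touching nothing.
It also fails if it takes over 64 s, if anything falls off the work surface, if the arm or the gripper's body presses on something with over 40 N, if the wrist force passes 120 N, or if a joint passes its speed limit or range.

## Working session

There is one attempt and no reset: what is moved stays moved. The work goes in short steps, Python scripts to look and compute and a tool call to move; the robot and the scene stay as the last step left them, time stands still between calls to the robot, and variables do not carry over. Pictures are saved under pics/ and viewed, and the job is handed in when it is done.

Besides the shell and the picture viewer there is one more tool, called after "Call:" as name(argument=value, ...) on one line, values as JSON. step_arm: Moves the arm, as the interface text tells. Its arguments: {"type":"object","properties":{"linear":{"type":"array"},"yaw":{"type":"array"},"gripper":{"type":"array"}},"required":["linear","yaw","gripper"]}

```bash
mkdir -p pics; cat > h.py <<'E'
import numpy as np, cv2
from cell import ctrl, cams
def save(im,n): cv2.imwrite('pics/'+n+'.png', im[:,:,::-1])
E
python3 - <<'E'
from h import *
s=ctrl.read_state()
print({k:np.round(v,3) for k,v in s.items()})
for n in ['scene','top','wrist']:
    d=cams.get_image(n); save(d['frame'],n+'0'); np.savez('pics/'+n+'0.npz',**d)
    print(n,d['intrinsics'].round(1).tolist(),d['cam_to_world'].round(3).tolist())
    for t in ['module_rib','cloud','clip_fin','contact_pad','recess','clip','bottle_blue','bottle_orange','flower']:
        try:
            print(t,[(round(float(r['conf']),2),[int(v) for v in r['pixel']],int(r['pixels'].sum())) for r in cams.regions_of(n,t)])
        except Exception as e: print(t,e)
E
```

```text
{'clock': np.float64(0.0), 'qpos': array([ 1.27 ,  0.629,  0.038,  1.518, -0.027,  0.996, -0.02 ]), 'qd': array([-0.001, -0.001,  0.002, -0.   , -0.   , -0.   ,  0.   ]), 'tau': array([-0.0000e+00, -5.6341e+01,  1.2260e+00, -1.9345e+01,  1.1000e-02,
        1.1000e-02,  0.0000e+00]), 'eef_pos': array([ 151.098, -631.605,  255.405]), 'tool_rot': array([ 3.142e+00,  2.000e-03, -1.336e+00]), 'force': array([0.178, 0.124, 0.345]), 'torque': array([-0.013, -0.032, -0.012]), 'width': np.float64(85.42)}
scene [[390.9, 0.0, 278.0], [0.0, 390.9, 211.0], [0.0, 0.0, 1.0]] [[-0.324, 0.809, -0.491, 1069.427], [0.946, 0.282, -0.159, 139.124], [0.009, -0.516, -0.857, 1018.202], [0.0, 0.0, 0.0, 1.0]]
module_rib [(0.82, [387, 246], 337)]
cloud [(0.88, [365, 186], 3242), (0.75, [274, 167], 3031), (0.7, [192, 142], 2947), (0.67, [286, 244], 4183)]
clip_fin [(0.51, [290, 244], 72), (0.51, [371, 189], 94), (0.45, [186, 142], 78)]
contact_pad [(0.56, [289, 234], 131), (0.55, [369, 178], 106), (0.52, [277, 155], 90)]
recess [(0.77, [190, 146], 2862), (0.68, [365, 184], 3412), (0.66, [289, 242], 4198), (0.5
[... 563 characters left out ...]
 [298, 260], 65)]
contact_pad [(0.76, [309, 275], 167), (0.5, [411, 268], 178), (0.44, [200, 280], 197), (0.43, [263, 191], 160)]
recess [(0.97, [411, 259], 4571), (0.8, [307, 266], 4542), (0.62, [263, 174], 4332), (0.62, [200, 274], 4655)]
clip [(0.54, [300, 260], 76)]
bottle_blue [(0.65, [367, 200], 337)]
bottle_orange []
flower [(0.6, [351, 134], 591)]
wrist [[375.6, 0.0, 270.6], [0.0, 375.6, 207.5], [0.0, 0.0, 1.0]] [[0.233, -0.931, -0.28, 222.575], [-0.973, -0.222, -0.068, -615.121], [0.001, 0.288, -0.958, 373.412], [0.0, 0.0, 0.0, 1.0]]
module_rib []
cloud [(0.79, [61, 6], 1882)]
clip_fin []
contact_pad []
recess [(0.78, [62, 7], 1870)]
clip []
bottle_blue []
bottle_orange []
flower []
```

View pics/scene0.png

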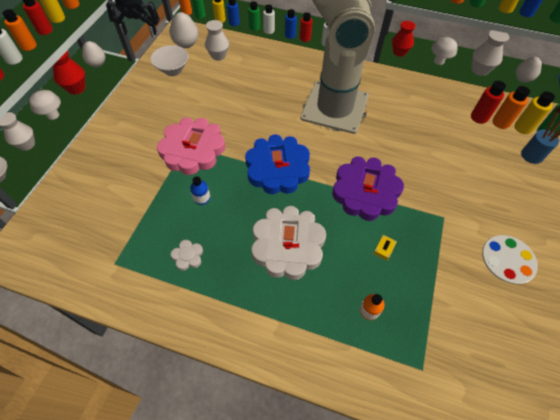

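View pics/top0.png

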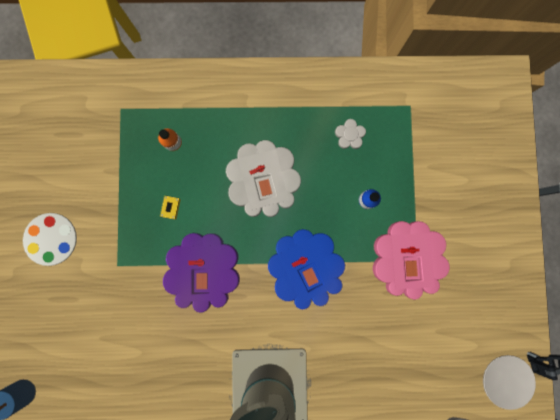

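View pics/wrist0.png

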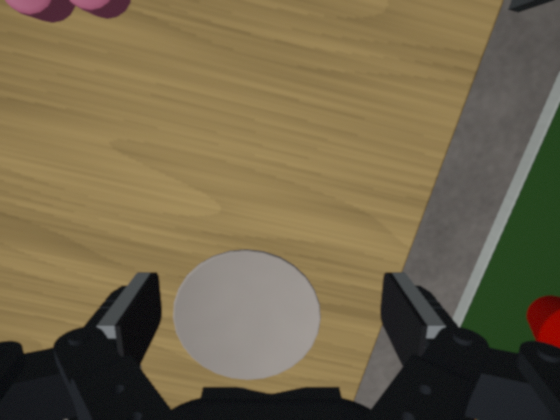

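The scene image shows the white cloud at (289,242), with its recess at (289,233) and clip at (291,245). The yellow module with the black rib is at (386,246). In the top view the cloud is at (263,178) and the module at (170,208).

Candidates for confusion:
- **Clouds:** white in top (263,178) is the one wanted. Purple (201,272), blue (306,268) and pink (411,260) are look-alikes.
- **Module:** top (170,208), scene (386,246). The other yellow things are the palette blob (34,253), the stool (65,25) and the shelf bottles, none of which is a block with a black rib.

By the description I choose the white cloud and the yellow block. I'll check the choice in a crop and measure from both views.

```bash
cat >> h.py <<'E'
def ray(d,uv):
    K=d['intrinsics'];T=d['cam_to_world']
    v=np.array([(uv[0]-K[0,2])/K[0,0],(uv[1]-K[1,2])/K[1,1],1.]); return T[:3,3],T[:3,:3]@v
def onz(d,uv,z):
    o,v=ray(d,uv); return o+v*(z-o[2])/v[2]
def tri(a,ua,b,ub):
    o1,v1=ray(a,ua);o2,v2=ray(b,ub);v1=v1/np.linalg.norm(v1);v2=v2/np.linalg.norm(v2)
    t=np.linalg.lstsq(np.c_[v1,-v2],o2-o1,rcond=None)[0]
    p,q=o1+t[0]*v1,o2+t[1]*v2; return (p+q)/2,np.linalg.norm(p-q)
def cloudpts(d):
    K=d['intrinsics'];T=d['cam_to_world'];h,w=d['depth'].shape
    u,v=np.meshgrid(np.arange(w),np.arange(h));z=d['depth']
    P=np.stack([(u-K[0,2])/K[0,0]*z,(v-K[1,2])/K[1,1]*z,z],-1)
    return P@T[:3,:3].T+T[:3,3]
E
python3 - <<'E'
from h import *
t=dict(np.load('pics/top0.npz'));s=dict(np.load('pics/scene0.npz'))
def masks(d,box):
    f=d['frame'];x0,y0,x1,y1=box
    hsv=cv2.cvtColor(f,cv2.COLOR_RGB2HSV);m=np.zeros(f.shape[:2],bool);m[y0:y1,x0:x1]=1
    H,S,V=[hsv[...,i].astype(int) for i in range(3)]
    return m,H,S,V
def cen(M): v,u=np.nonzero(M); return np.array([u.mean(),v.mean()]),M.sum()
res={}
for n,d,bm,bc in [('top',t,(150,185,195,230),(225,140,300,218)),('scene',s,(368,228,405,265),(250,205,328,280))]:
    P=cloudpts(d)
    m,H,S,V=masks(d,bm); y=m&(H>18)&(H<35)&(S>120)&(V>120)
    blk=m&(V<60); 
    print(n,'yel',cen(y),P[y].mean(0).round(1),'blk',cen(blk),np.median(P[blk],0).round(1),'rect',cv2.minAreaRect(np.argwhere(y)[:,::-1].astype(np.float32)))
    m,H,S,V=masks(d,bc); red=m&((H<5)|(H>174))&(S>190)
    pad=m&(H>=5)&(H<18)&(S>110)
    print('red',cen(red),np.median(P[red],0).round(1),'pad',cen(pad),np.median(P[pad],0).round(1),'padrect',cv2.minAreaRect(np.argwhere(pad)[:,::-1].astype(np.float32)))
    res[n]=(cen(blk)[0],cen(pad)[0],cen(red)[0])
for i,k in enumerate(['rib','pad','red']): print(k,tri(t,res['top'][i],s,res['scene'][i]))
a=cv2.resize(t['frame'][135:235,150:310],None,fx=5,fy=5,interpolation=cv2.INTER_CUBIC);save(a,'crop_t')
a=cv2.resize(s['frame'][195:285,245:410],None,fx=4.8,fy=4.8,interpolation=cv2.INTER_CUBIC);save(a,'crop_s')
E
```

```text
top yel (array([169.24548736, 206.9566787 ]), np.int64(277)) [504.5 276.5  19.1] blk (array([168.5, 206.5]), np.int64(28)) [504.7 275.   31.3] rect ((169.0341339111328, 207.00730895996094), (15.016252517700195, 21.651342391967773), 12.094757080078125)
red (array([259.85714286, 167.42857143]), np.int64(7)) [607.   15.7  61.4] pad (array([264.89285714, 187.10714286]), np.int64(140)) [556.5   3.9  26. ] padrect ((264.91180419921875, 187.1470947265625), (14.309601783752441, 9.45888900756836), 75.96376037597656)
scene yel (array([385.24535316, 246.24163569]), np.int64(269)) [512.1 277.2  27.4] blk (array([386.12, 244.68]), np.int64(25)) [508.7 278.2  32.3] rect ((385.5, 246.00001525878906), (16.099689483642578, 19.230182647705078), 26.56505012512207)
red (array([289.98412698, 244.68253968]), np.int64(63)) [608.5  23.2  52.9] pad (array([288.5       , 232.58208955]), np.int64(134)) [559.9   6.7  26.8] padrect ((288.5, 232.5), (13.0, 9.0), 90.0)
rib (array([505.15072823, 278.11703769,  24.52091516]), np.float64(1.9556986991311436))
pad (array([556.83662233,   4.99377768,  20.44907885]), np.float64(1.1674678859751186))
red (array([607.59118466,  20.87625967,  50.48792966]), np.float64(8.729558703294323))
```

View pics/crop_t.png

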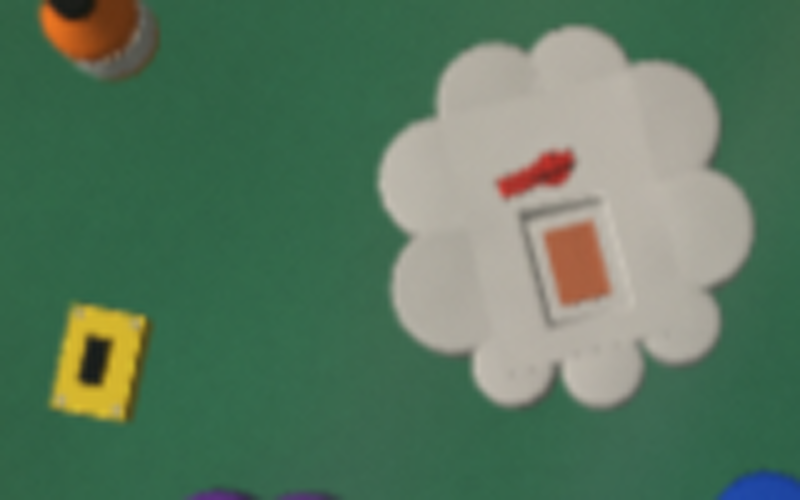

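View pics/crop_s.png

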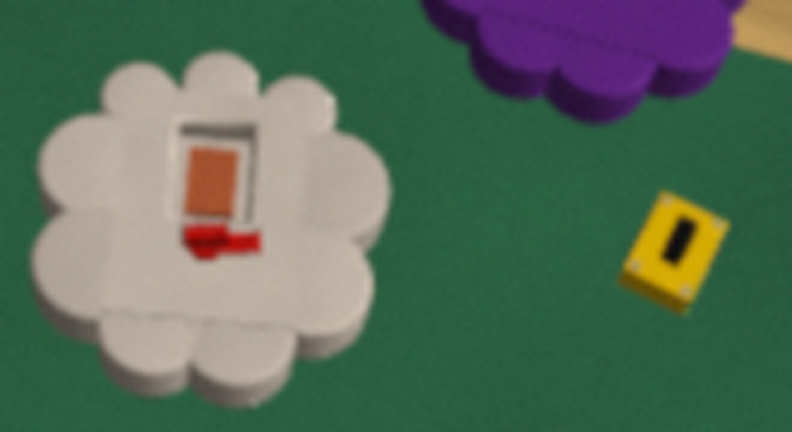

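The crops confirm the white cloud, with its copper pad at (575,262), clip at (535,172), and the yellow block with a black rib at (95,360) in the top crop. I'm heading towards the module, going around the base.

Call:
step_arm(linear=[[-37,-73,0],[-74,-146,0],[-111,-219,0],[-148,-291,0],[-148,-291,0],[-148,-291,0],[-148,-291,0],[-148,-291,0]], yaw=[0.1,0.2,0.3,0.4,0.43,0.43,0.43,0.43], gripper=[1,1,1,1,1,1,1,1])

```text
clock: 2.17
eef_pos: [402.5, -417.8, 256.5]
tool_rot: [-3.141, 0.001, -1.764]
force: [1.0, -0.3, 0.6]
width: 85.4
```

Call:
step_arm(linear=[[-40,0,0],[-80,0,0],[-120,0,0],[-160,2,0],[-200,5,0],[-240,10,0],[-280,15,0],[-316,20,0]], yaw=[0,0,0,0,0,0,0,0], gripper=[1,1,1,1,1,1,1,1])

```text
clock: 2.83
eef_pos: [441.6, -104.1, 256.6]
tool_rot: [-3.141, 0.001, -1.765]
force: [1.1, -0.0, 1.1]
width: 85.5
```

Call:
step_arm(linear=[[-40,0,0],[-80,0,0],[-120,0,0],[-160,0,0],[-200,0,0],[-240,0,0],[-280,0,0],[-320,0,0]], yaw=[0,0,0,0,0,0,0,0], gripper=[1,1,1,1,1,1,1,1])

```text
clock: 3.5
eef_pos: [503.7, 209.4, 256.6]
tool_rot: [-3.141, 0.0, -1.766]
force: [0.7, -0.8, 0.4]
width: 85.7
```

```bash
cat >> h.py <<'E'
def look(n):
    s=ctrl.read_state(); d=cams.get_image('wrist'); save(d['frame'],n); np.savez('pics/'+n+'.npz',**d)
    print(np.round(s['eef_pos'],1),np.round(s['tool_rot'],3),'clock',s['clock']); return d
E
python3 - <<'E'
from h import *
look('w1')
E
```

```text
[503.7 209.4 256.6] [-3.141  0.    -1.766] clock 3.5
```

View pics/w1.png

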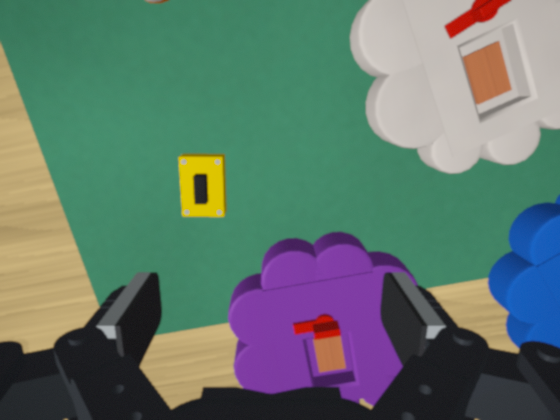

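Call:
step_arm(linear=[[-35,0,20],[-69,15,40],[-69,15,60],[-69,15,80],[-69,15,80],[-69,15,80]], yaw=[0,0,0,0,0,0], gripper=[1,1,1,1,1,1])

```text
clock: 4.05
eef_pos: [501.8, 277.1, 175.8]
tool_rot: [3.14, -0.002, -1.766]
force: [0.9, -0.9, 0.1]
width: 85.8
```

```bash
python3 - <<'E'
from h import *
look('w2')
E
```

```text
[501.8 277.1 175.8] [ 3.140e+00 -2.000e-03 -1.766e+00] clock 4.05
```

View pics/w2.png

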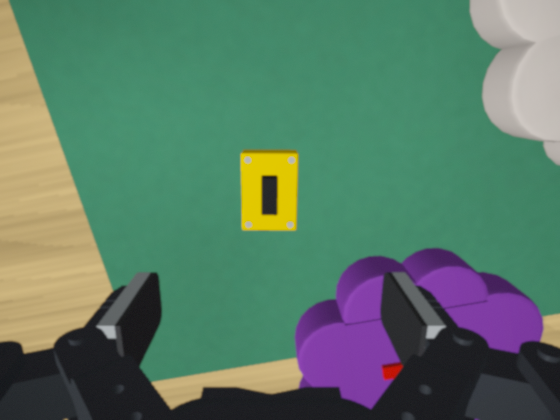

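The module shows at (201,187) in w1 and (269,193) in w2, almost square to the jaws. Next I measure it from the two wrist views, with the recess and clip from w1.

```bash
cat > m.py <<'E'
from h import *
def modmeas(d,box):
    f=d['frame'];hsv=cv2.cvtColor(f,cv2.COLOR_RGB2HSV).astype(int);x0,y0,x1,y1=box
    m=np.zeros(f.shape[:2],bool);m[y0:y1,x0:x1]=1
    y=m&(hsv[...,0]>18)&(hsv[...,0]<35)&(hsv[...,1]>150)&(hsv[...,2]>190)
    P=cloudpts(d)
    c=cv2.convexHull(np.argwhere(y)[:,::-1].astype(np.float32)); q=cv2.fillConvexPoly(np.zeros(f.shape[:2],np.uint8),c.astype(int),1)>0
    b=q&(hsv[...,2]<70)
    W=np.array([onz(d,p[0],20)[:2] for p in c],np.float32)
    r=cv2.minAreaRect(W); bc=np.argwhere(b)[:,::-1].mean(0)
    bx=cv2.boxPoints(r);e=[bx[1]-bx[0],bx[2]-bx[1]];e=max(e,key=np.linalg.norm)
    yaw=(np.arctan2(e[1],e[0])+np.pi/2)%np.pi-np.pi/2
    print('rect',r,'yaw',yaw,'blk',bc,onz(d,bc,32).round(1),'depthz yel',np.median(P[y&(abs(P[...,2]-20)<15)],0).round(1),'blk',np.median(P[b],0).round(1))
    return bc
E
python3 - <<'E'
from m import *
a=dict(np.load('pics/w1.npz'));b=dict(np.load('pics/w2.npz'))
p=modmeas(a,(160,130,245,235));q=modmeas(b,(225,140,315,245))
print(tri(a,p,b,q))
E
```

```text
rect ((504.68682861328125, 277.23663330078125), (40.85186004638672, 58.663719177246094), 78.51202392578125) yaw -0.20050275 blk [200.39423077 188.51602564] [505.9 275.6  32. ] depthz yel [507.  275.2  19.3] blk [505.5 275.7  31.2]
rect ((505.1381530761719, 277.4315185546875), (41.07554626464844, 58.71971130371094), 78.73224639892578) yaw -0.19665968 blk [269.0125 194.9625] [506.1 276.9  32. ] depthz yel [507.6 277.2  19.4] blk [506.1 277.   31.4]
(array([504.4056699 , 277.25362249,  25.13244637]), np.float64(0.25949845308950914))
```

Height and sizes agree with the text: rib centre (505.5, 277), yellow top at about 20, size 59 x 41. Descending.

Call:
step_arm(linear=[[-0.7,-3.6,25],[-0.7,-3.6,50],[-0.7,-3.6,75],[-0.7,-3.6,100],[-0.7,-3.6,117],[-0.7,-3.6,127],[-0.7,-3.6,127],[-0.7,-3.6,127]], yaw=[0,0,0,0,0,0,0,0], gripper=[1,1,1,1,1,1,1,1])

```text
clock: 4.77
eef_pos: [506.9, 277.9, 50.4]
tool_rot: [-3.14, 0.001, -1.767]
force: [-0.1, 0.0, -0.2]
width: 85.5
```

```bash
python3 - <<'E'
from m import *
d=look('w3')
print(ctrl.read_state()['force'])
E
```

```text
[506.9 277.9  50.4] [-3.140e+00  1.000e-03 -1.767e+00] clock 4.7667
[-0.342893   -0.59100639  1.21661206]
```

View pics/w3.png

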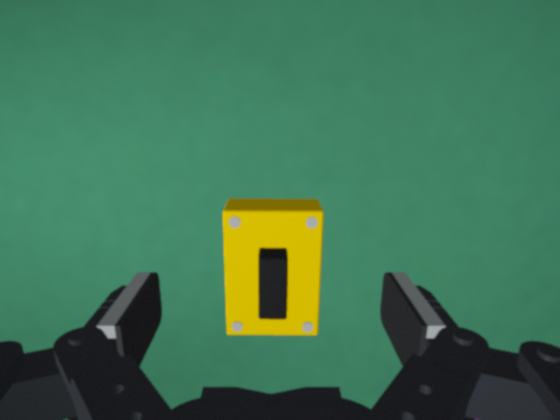

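Rib at (272,284), centred between the pads. Down 1 mm and close.

Call:
step_arm(linear=[[0,1,1],[0,1,1],[0,1,1],[0,1,1],[0,1,1],[0,1,1],[0,1,1],[0,1,1]], yaw=[0,0,0,0,0,0,0,0], gripper=[-1,-1,-1,-1,-1,-1,-1,-1])

```text
clock: 5.48
eef_pos: [505.0, 278.0, 48.6]
tool_rot: [-3.141, 0.0, -1.766]
force: [0.2, -1.2, 4.0]
width: 9.9
```

Call:
step_arm(linear=[[0,0,0],[0,0,0],[0,0,0],[0,0,0]], yaw=[0,0,0,0], gripper=[-1,-1,-1,-1])

```text
clock: 5.82
eef_pos: [505.0, 278.0, 48.6]
tool_rot: [-3.141, 0.0, -1.766]
force: [-0.8, -0.9, 5.1]
width: 10.2
```

```bash
python3 - <<'E'
from m import *
d=look('w4')
s=ctrl.read_state();print(s['force'],s['width'])
E
```

```text
[505.  278.   48.6] [-3.141  0.    -1.766] clock 5.8167
[-1.16490086 -0.85095116  5.80211564] 9.779531864072814
```

View pics/w4.png

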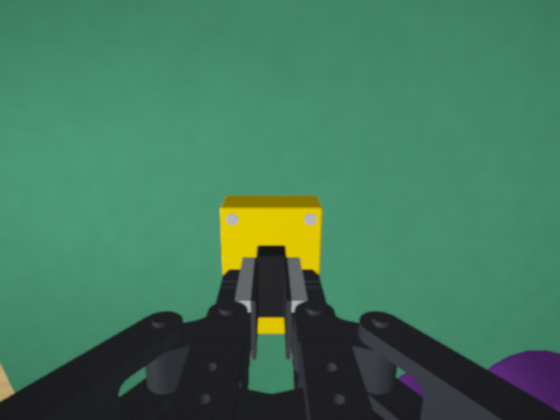

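Gripped (width about 10; light tip contact, 5 N). Lifting and carrying towards the cloud.

Call:
step_arm(linear=[[0,0,-15],[0,0,-45],[0,0,-75],[0,0,-105],[0,0,-120],[0,0,-120]], yaw=[0,0,0,0,0,0], gripper=[-1,-1,-1,-1,-1,-1])

```text
clock: 6.37
eef_pos: [507.0, 279.2, 171.7]
tool_rot: [-3.137, 0.005, -1.766]
force: [-0.7, 0.1, -0.5]
width: 9.9
```

Call:
step_arm(linear=[[20,-3,0],[55,-7,0],[90,-11,0],[125,-15,0],[160,-20,0],[195,-24,0],[230,-28,0],[262,-31,0]], yaw=[-0.06,-0.12,-0.18,-0.24,-0.3,-0.36,-0.42,-0.44], gripper=[-1,-1,-1,-1,-1,-1,-1,-1])

```text
clock: 7.03
eef_pos: [483.4, 12.9, 167.2]
tool_rot: [3.14, 0.0, -1.324]
force: [0.4, -0.9, -0.3]
width: 10.1
```

Call:
step_arm(linear=[[0,0,0],[0,0,0],[0,0,0]], yaw=[0,0,0], gripper=[-1,-1,-1])

```text
clock: 7.28
eef_pos: [484.3, 15.5, 167.6]
tool_rot: [3.141, 0.001, -1.326]
force: [0.0, 0.7, -0.3]
width: 9.5
```

```bash
python3 - <<'E'
from m import *
d=look('w5')
s=ctrl.read_state();print(s['force'],s['width'])
E
```

```text
[484.3  15.5 167.6] [ 3.141e+00  1.000e-03 -1.326e+00] clock 7.2833
[ 0.30834278  1.03710979 -0.36572671] 10.066981324873
```

View pics/w5.png

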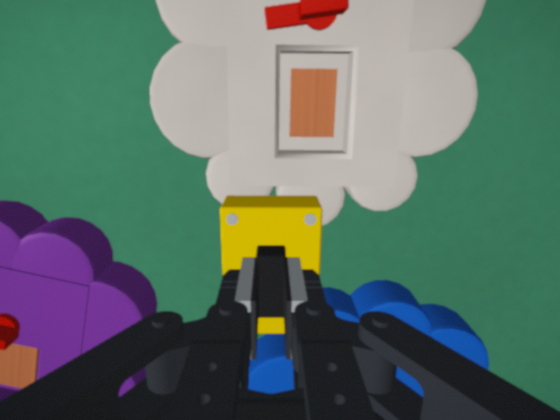

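Good view: recess mouth at about (276–355, 45–157), copper pad centre (314,103), fin (322,8), held module's far edge at (271,200). I enlarge the recess to pick its edges.

```bash
python3 - <<'E'
from h import *
d=dict(np.load('pics/w5.npz'));f=d['frame']
save(cv2.resize(f[30:170,255:375],None,fx=5,fy=4.28,interpolation=cv2.INTER_LINEAR),'c5')
hsv=cv2.cvtColor(f,cv2.COLOR_RGB2HSV).astype(int)
m=np.zeros(f.shape[:2],bool);m[40:165,260:370]=1
pad=m&(hsv[...,0]<18)&(hsv[...,1]>100)
c=cv2.convexHull(np.argwhere(pad)[:,::-1].astype(np.float32))
for z in (26,28,24):
    W=np.array([onz(d,p[0],z)[:2] for p in c],np.float32);print(z,cv2.minAreaRect(W))
P=cloudpts(d);print('pad z',np.median(P[pad],0), 'plaster',np.median(P[60:150,240:268].reshape(-1,3),0),np.median(P[60:150,362:400].reshape(-1,3),0))
for v in (80,100,120): print(f[v,268:300].astype(int).sum(-1)//3, f[v,335:362].astype(int).sum(-1)//3)
for u in (300,315,330): print(f[38:70,u].astype(int).sum(-1)//3,f[135:165,u].astype(int).sum(-1)//3)
E
```

```text
26 ((556.6141357421875, 4.854175567626953), (42.9561882019043, 29.223356246948242), 13.526681900024414)
28 ((556.6060180664062, 5.073423385620117), (42.62397003173828, 28.997356414794922), 13.526671409606934)
24 ((556.6222534179688, 4.634929656982422), (43.28838348388672, 29.44934844970703), 13.526692390441895)
pad z [557.43216573   4.97637204  25.49693505] plaster [546.97932945  42.08400532  39.48315377] [566.1530544  -35.40532783  39.55807428]
[183 183 184 183 184 182 173 148 125 120 130 152 173 183 184 185 184 185
 185 185 183 177 161 139 126 121 122 123 123 123 123 123] [129 149 171 181 183 182 183 183 183 183 182 178 174 170 170 172 181 193
 199 198 195 192 188 185 183 183 183]
[184 184 184 184 184 181 170 148 127 120 132 156 174 183 184 184 184 184
 184 184 183 174 152 129 122 122 122 121 122 121 121 121] [152 172 181 184 183 184 184 183 183 181 177 172 170 170 174 186 195 200
 200 197 194 188 184 183 183 183 183]
[184 184 184 184 183 181 170 149 130 121 135 160 177 182 183 183 183 183
 184 182 178 166 144 127 122 122 120 121 121 120 121 122] [173 182 184 184 184 183 184 183 181 176 171 170 172 179 191 199 202 203
 200 195 189 185 185 185 185 184 184]
[183 184 184 184 185 180 170 152 146 146 149 149 138 118 118 149 174 182
 184 183 185 184 184 184 184 184 184 184 183 178 161 138] [126 147 172 183 185 185 185 185 185 185 184 184 184 179 164 138 120 122
 133 149 160 167 171 176 181 183 184 184 184 184]
[183 183 183 183 183 182 175 162 156 158 162 161 147 122 112 140 170 181
 183 183 184 184 184 183 183 183 183 183 182 177 160 137] [121 140 164 179 183 184 184 184 184 183 183 183 184 182 171 144 121 124
 144 164 175 179 181 183 184 184 184 185 185 184]
[181 181 182 182 182 181 177 170 166 169 173 177 167 135 115 139 169 180
 183 183 182 183 183 183 183 183 183 183 183 179 167 144] [125 141 165 179 184 184 184 184 184 184 184 184 184 182 172 144 121 123
 147 173 185 187 188 188 186 184 184 185 184 184]
```

View pics/c5.png

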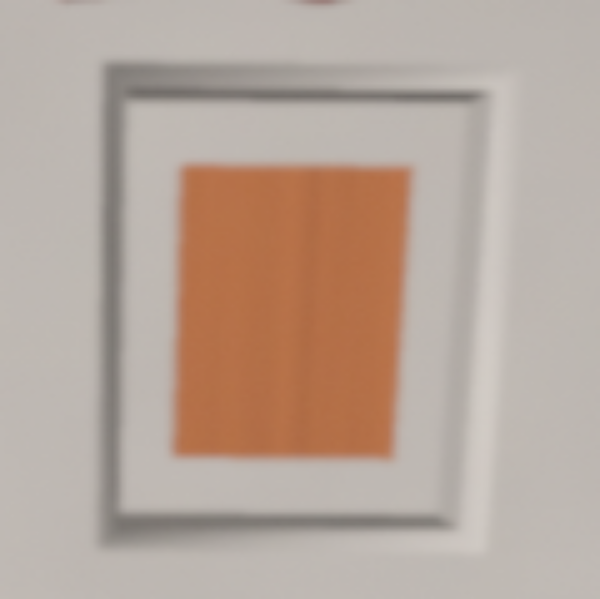

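```bash
python3 - <<'E'
from h import *
d=dict(np.load('pics/w5.npz'));f=d['frame']
c=[(105,65),(520,70),(488,552),(97,547)]
W=np.array([onz(d,(254.6+u/5,29.6+v/4.28),39.8)[:2] for u,v in c],np.float32)
print('mouth',W.round(1).tolist(),W.mean(0),cv2.minAreaRect(W))
hsv=cv2.cvtColor(f,cv2.COLOR_RGB2HSV).astype(int)
m=np.zeros(f.shape[:2],bool);m[190:268,210:335]=1
y=m&(hsv[...,0]>18)&(hsv[...,0]<35)&(hsv[...,1]>150)&(hsv[...,2]>190)
L=[];R=[];T=[]
for v in range(218,262,4):
    u=np.nonzero(y[v])[0];L.append((u.min()-.5,v));R.append((u.max()+.5,v))
for u in range(230,315,6):
    T.append((u,np.nonzero(y[:,u])[0].min()-.5))
P=cloudpts(d);z=np.median(P[y][:,2]);print('yellow top z',z)
z=round(float(z),1)
for n,E in (('L',L),('R',R),('T',T)):
    Q=np.array([onz(d,p,z)[:2] for p in E],np.float32);l=cv2.fitLine(Q,cv2.DIST_L2,0,.01,.01).ravel();print(n,l.round(3),'yaw',np.arctan(l[1]/l[0]).round(4))
s=ctrl.read_state();psi=s['tool_rot'][2];t=s['eef_pos'];ex=np.array([np.cos(psi),np.sin(psi)]);ey=np.array([np.sin(psi),-np.cos(psi)])
tt=np.array([484.3,15.5])
for n,E in (('L',L),('R',R),('T',T)):
    Q=np.array([onz(d,p,z)[:2] for p in E])-tt
    print(n,'tool x',(Q@ex).mean().round(2),(Q@ex).std().round(2),'tool y',(Q@ey).mean().round(2))
E
```

```text
mouth [[583.9000244140625, 37.20000076293945], [595.4000244140625, -11.5], [529.2999877929688, -28.5], [517.5999755859375, 21.399999618530273]] [556.54333    4.652891] ((556.5875854492188, 4.351482391357422), (68.27474212646484, 51.24311828613281), 13.343692779541016)
yellow top z 138.4921793622038
L [9.72000e-01 2.36000e-01 4.94824e+02 3.93700e+01] yaw 0.2381
R [ 9.69000e-01  2.47000e-01  5.04713e+02 -2.85000e-01] yaw 0.2498
T [ 2.42000e-01 -9.70000e-01  5.12903e+02  2.19750e+01] yaw -1.3264
L tool x -20.59 0.11 tool y -16.02
R tool x 20.28 0.11 tool y -15.95
T tool x 0.69 10.54 tool y -29.32
```

The module is centred on the TCP to within 0.5 mm. The recess centre is (556.6, 4.7) with yaw 0.235. The mouth measures 68 x 51, which matches 63 x 45 plus chamfers, and the plaster stands at about 40. I move over it and stop just above.

Call:
step_arm(linear=[[10,-23,0],[20,-47,0],[28,-67.5,0],[28,-67.5,20],[28,-67.5,40],[28,-67.5,60],[28,-67.5,70],[28,-67.5,70]], yaw=[0.008,0.008,0.008,0.008,0.008,0.008,0.008,0.008], gripper=[-1,-1,-1,-1,-1,-1,-1,-1])

```text
clock: 8.0
eef_pos: [555.1, 6.0, 95.9]
tool_rot: [3.137, 0.002, -1.331]
force: [0.0, 0.8, -0.3]
width: 10.2
```

Call:
step_arm(linear=[[0,0,0],[0,0,0],[0,0,0]], yaw=[0,0,0], gripper=[-1,-1,-1])

```text
clock: 8.25
eef_pos: [557.7, 4.6, 99.5]
tool_rot: [-3.139, -0.0, -1.334]
force: [0.0, 0.0, -0.6]
width: 10.0
```

```bash
python3 - <<'E'
from m import *
d=look('w6')
s=ctrl.read_state();print(s['force'],s['width'])
E
```

```text
[557.7   4.6  99.5] [-3.139 -0.    -1.334] clock 8.25
[ 1.3178878  -0.00873549 -0.6035413 ] 9.581016870366357
```

View pics/w6.png

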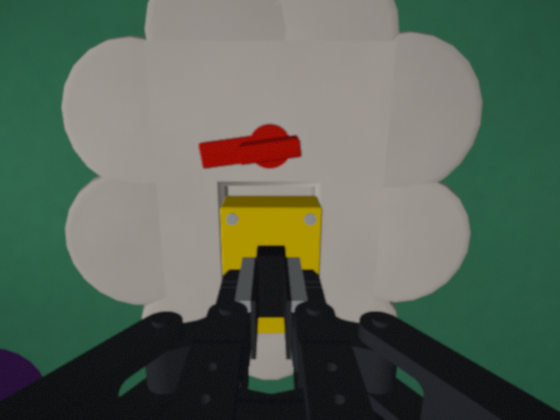

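The module hangs over the mouth, whose top edge is visible at (219–321, 183), parallel and centred. I lower it in slowly.

Call:
step_arm(linear=[[0,1,3],[0,1,6],[0,1,9],[0,1,12],[0,1,15],[0,1,18],[0,1,18],[0,1,18]], yaw=[0,0,0,0,0,0,0,0], gripper=[-1,-1,-1,-1,-1,-1,-1,-1])

```text
clock: 8.97
eef_pos: [555.8, 4.0, 80.0]
tool_rot: [3.141, 0.0, -1.334]
force: [-0.1, 1.1, -1.8]
width: 9.9
```

Call:
step_arm(linear=[[0,0,1],[0,0,2],[0,0,3],[0,0,4],[0,0,5],[0,0,6],[0,0,6],[0,0,6]], yaw=[0,0,0,0,0,0,0,0], gripper=[-1,-1,-1,-1,-1,-1,-1,-1])

```text
clock: 9.63
eef_pos: [555.8, 3.9, 74.4]
tool_rot: [3.142, -0.0, -1.334]
force: [-0.7, -0.6, 0.5]
width: 9.7
```

Call:
step_arm(linear=[[0,0,0.7],[0,0,1.4],[0,0,2.1],[0,0,2.8],[0,0,3.5],[0,0,4],[0,0,4],[0,0,4]], yaw=[0,0,0,0,0,0,0,0], gripper=[-1,-1,-1,-1,-1,-1,-1,-1])

```text
clock: 10.3
eef_pos: [555.9, 3.9, 70.8]
tool_rot: [-3.141, -0.0, -1.334]
force: [-1.3, -0.2, 4.9]
width: 10.0
```

Contact with the pad (4.9 N up). Pressing further.

Call:
step_arm(linear=[[0,0,0.5],[0,0,1],[0,0,1.5],[0,0,2],[0,0,2.5],[0,0,3],[0,0,3],[0,0,3]], yaw=[0,0,0,0,0,0,0,0], gripper=[-1,-1,-1,-1,-1,-1,-1,-1])

```text
clock: 10.97
eef_pos: [555.9, 3.8, 68.5]
tool_rot: [-3.141, -0.0, -1.334]
force: [-2.6, -0.8, 12.5]
width: 9.7
```

Call:
step_arm(linear=[[0,0,0.5],[0,0,1],[0,0,1.5],[0,0,2],[0,0,2],[0,0,2]], yaw=[0,0,0,0,0,0], gripper=[-1,-1,-1,-1,-1,-1])

```text
clock: 11.47
eef_pos: [555.9, 3.9, 68.4]
tool_rot: [-3.141, -0.001, -1.334]
force: [-6.3, -0.6, 29.3]
width: 9.8
```

It has bottomed: z is steady at 68.4 while the force rises to 29 N, against a predicted flush TCP height of 68.6. I relax, release and rise.

Call:
step_arm(linear=[[0,0,-1.5],[0,0,-2],[0,0,-2],[0,0,-2],[0,0,-2],[0,0,-2]], yaw=[0,0,0,0,0,0], gripper=[-1,-1,0,0,0,0])

```text
clock: 11.97
eef_pos: [555.8, 4.0, 67.0]
tool_rot: [3.141, 0.0, -1.334]
force: [-0.9, 0.4, 0.2]
width: 42.8
```

Call:
step_arm(linear=[[0,0,-10],[0,0,-30],[0,0,-50],[0,0,-70],[0,0,-90],[0,0,-90],[0,0,-90]], yaw=[0,0,0,0,0,0,0], gripper=[0,0,0,0,0,0,0])

```text
clock: 12.55
eef_pos: [556.6, 4.0, 158.8]
tool_rot: [-3.139, -0.001, -1.334]
force: [-0.2, 0.8, -1.1]
width: 42.6
```

```bash
python3 - <<'E'
from m import *
d=look('w7')
P=cloudpts(d);f=d['frame'];hsv=cv2.cvtColor(f,cv2.COLOR_RGB2HSV).astype(int)
y=(hsv[...,0]>18)&(hsv[...,0]<35)&(hsv[...,1]>150)&(hsv[...,2]>150)&(np.abs(P[...,2]-45)<20)
print('yel z',np.median(P[y],0).round(2),y.sum(),'clip regs',[(r['conf'],r['pixel']) for r in cams.regions_of('wrist','clip_fin')])
pl=(hsv[...,1]<40)&(hsv[...,2]>120)&(np.abs(P[...,2]-40)<10);print('plaster z',np.median(P[pl][:,2]))
E
```

```text
[556.6   4.  158.8] [-3.139e+00 -1.000e-03 -1.334e+00] clock 12.55
yel z [559.41   5.02  39.43] 4201 clip regs [(0.66, [256.3, 136.9])]
plaster z 38.54480522749364
```

View pics/w7.png

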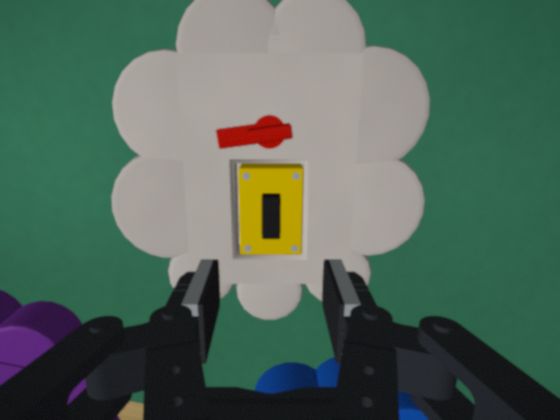

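The module sits in the recess at (271,210) with an even gap. Next I check the local flushness and measure the fin at (269,131) and its angle.

```bash
python3 - <<'E'
from m import *
d=dict(np.load('pics/w7.npz'));f=d['frame'];P=cloudpts(d)
def med(u0,u1,v0,v1): return np.median(P[v0:v1,u0:u1,2]).round(2)
print('yel L,R,T,B',med(242,258,180,240),med(284,300,180,240),med(252,290,166,176),med(255,288,242,252))
print('plaster L,R',med(195,225,170,250),med(312,345,170,250))
save(cv2.resize(f[100:165,200:310],None,fx=7,fy=7,interpolation=cv2.INTER_LINEAR),'c7')
hsv=cv2.cvtColor(f,cv2.COLOR_RGB2HSV).astype(int)
red=((hsv[...,0]<6)|(hsv[...,0]>174))&(hsv[...,1]>180);red[:90]=0;red[170:]=0
for n,lo,hi in (('fin',58,70),('bar',42,52)):
    m=red&(P[...,2]>lo)&(P[...,2]<hi);Q=P[m];
    r=cv2.minAreaRect(Q[:,:2].astype(np.float32));print(n,m.sum(),np.median(Q,0).round(1),r)
E
```

```text
yel L,R,T,B 39.39 39.49 39.16 39.43
plaster L,R 39.43 39.5
fin 642 [607.3  17.5  62.9] ((607.105712890625, 17.282161712646484), (8.063000679016113, 25.223648071289062), 21.350116729736328)
bar 818 [601.2  32.7  47. ] ((604.3441772460938, 28.598880767822266), (18.3563175201416, 38.646175384521484), 14.12704086303711)
```

View pics/c7.png

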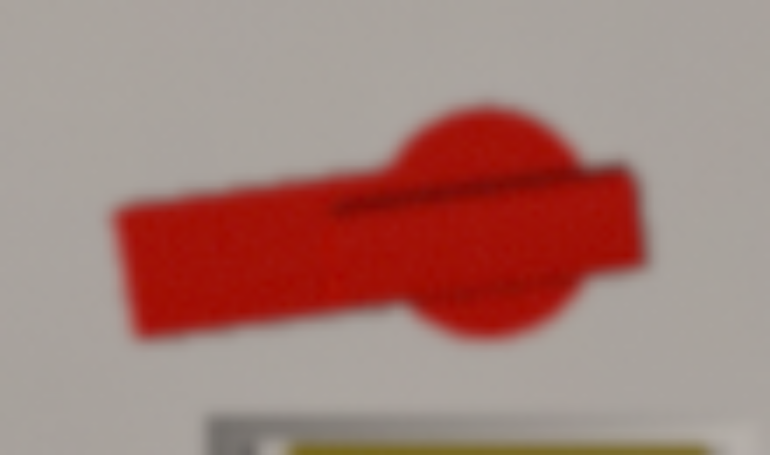

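Flush is confirmed: yellow 39.2–39.5 against plaster 39.4–39.5. The fin centre is (607.1, 17.2), top at 63, and the text predicts (607.2, 16.8). The clip stands at about 0.14 rad. I move over it and turn the jaws to the fin.

Call:
step_arm(linear=[[-1,-15,0],[-1,-30,0],[-1,-45,0],[-1,-52,0],[-1,-52,0],[-1,-52,0],[-1,-52,0],[-1,-52,0]], yaw=[-0.12,-0.24,-0.36,-0.48,-0.6,-0.72,-0.84,-0.96], gripper=[-0.3,-0.3,-0.3,-0.3,-0.3,-0.3,-0.3,-0.3])

```text
clock: 13.32
eef_pos: [605.2, 17.1, 155.8]
tool_rot: [3.141, 0.003, -0.368]
force: [0.4, -0.0, 0.0]
width: 29.6
```

Call:
step_arm(linear=[[0,0,0],[0,0,0],[0,0,0],[0,0,0],[0,0,0],[0,0,0],[0,0,0],[0,0,0]], yaw=[-0.12,-0.24,-0.36,-0.48,-0.6,-0.7,-0.747,-0.747], gripper=[-0.3,-0.3,-0.3,-0.3,-0.3,-0.3,-0.3,-0.3])

```text
clock: 13.98
eef_pos: [605.2, 16.9, 155.7]
tool_rot: [-3.14, 0.003, 0.374]
force: [-0.7, 0.2, -0.5]
width: 29.8
```

```bash
python3 - <<'E'
from m import *
d=look('w8');P=cloudpts(d);f=d['frame']
s=ctrl.read_state();print(s['qpos'].round(2),s['width'])
hsv=cv2.cvtColor(f,cv2.COLOR_RGB2HSV).astype(int)
red=((hsv[...,0]<6)|(hsv[...,0]>174))&(hsv[...,1]>180)
m=red&(P[...,2]>58)&(P[...,2]<70);Q=P[m]
print(m.sum(),np.median(Q,0).round(1),cv2.minAreaRect(Q[:,:2].astype(np.float32)))
E
```

```text
[605.2  16.9 155.7] [-3.14e+00  3.00e-03  3.74e-01] clock 13.9833
[ 0.27  0.75 -0.57  1.73  0.52  0.82 -0.17] 29.92256703123042
513 [606.4  19.4  62.9] ((607.0017700195312, 17.598350524902344), (7.696570873260498, 25.442224502563477), 21.40706443786621)
```

View pics/w8.png

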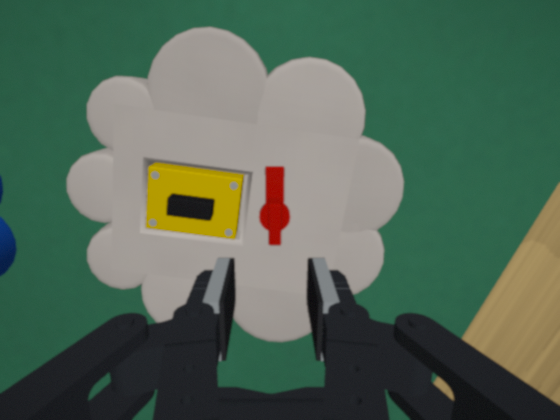

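The fin shows at (275,210), square to the jaws. Second view: (607.0, 17.6), 21.4°, top 62.9, which agrees. Descending.

Call:
step_arm(linear=[[2,0.3,15],[2,0.3,35],[2,0.3,55],[2,0.3,68],[2,0.3,75.5],[2,0.3,75.5],[2,0.3,75.5],[2,0.3,75.5]], yaw=[0,0,0,0,0,0,0,0], gripper=[-0.3,-0.3,-0.3,-0.3,-0.3,-0.3,-0.3,-0.3])

```text
clock: 14.7
eef_pos: [608.8, 17.9, 82.6]
tool_rot: [3.141, -0.002, 0.373]
force: [-0.9, 0.2, 0.0]
width: 29.7
```

```bash
python3 - <<'E'
from m import *
d=look('w9');print(ctrl.read_state()['force'])
E
```

```text
[608.8  17.9  82.6] [ 3.141e+00 -2.000e-03  3.730e-01] clock 14.7
[ 0.3191784   0.4350466  -0.00622541]
```

View pics/w9.png

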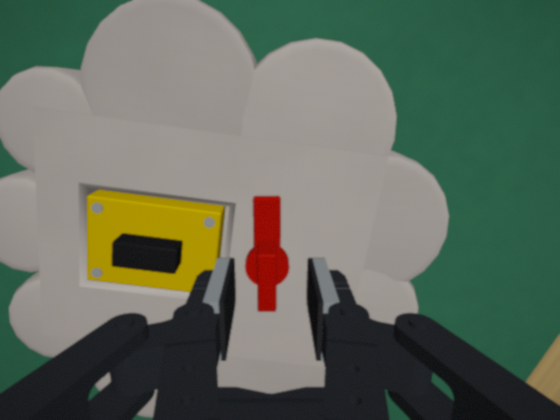

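Call:
step_arm(linear=[[0,0,0],[0,0,0],[0,0,0],[0,0,0]], yaw=[0,0,0,0], gripper=[-0.3,-0.3,-0.3,-0.3])

```text
clock: 15.08
eef_pos: [608.3, 17.5, 82.2]
tool_rot: [3.141, -0.001, 0.373]
force: [-0.2, 0.4, -0.4]
width: 30.0
```

Call:
step_arm(linear=[[-1.2,0,1.5],[-1.2,0,1.5],[-1.2,0,1.5],[-1.2,0,1.5],[-1.2,0,1.5],[-1.2,0,1.5],[-1.2,0,1.5],[-1.2,0,1.5]], yaw=[0,0,0,0,0,0,0,0], gripper=[-0.3,-0.3,-1,-1,-1,-1,-1,-1])

```text
clock: 15.75
eef_pos: [607.3, 17.3, 80.5]
tool_rot: [3.142, -0.001, 0.373]
force: [1.1, 0.3, 1.2]
width: 5.7
```

Gripped (5.7, with the same 2 mm reading offset as on the rib). Turning the clip counter-clockwise.

Call:
step_arm(linear=[[0,0,0],[0,0,0],[0,0,0],[0,0,0],[0,0,0],[0,0,0],[0,0,0],[0,0,0]], yaw=[-0.08,-0.17,-0.26,-0.35,-0.44,-0.53,-0.62,-0.7], gripper=[-1,-1,-1,-1,-1,-1,-1,-1])

```text
clock: 16.42
eef_pos: [607.2, 17.2, 80.5]
tool_rot: [3.141, -0.0, 1.077]
force: [-0.3, 0.9, 1.0]
width: 5.6
```

Call:
step_arm(linear=[[0,0,0],[0,0,0],[0,0,0],[0,0,0],[0,0,0],[0,0,0],[0,0,0],[0,0,0]], yaw=[-0.1,-0.2,-0.3,-0.4,-0.5,-0.6,-0.67,-0.67], gripper=[-1,-1,-1,-1,-1,-1,-1,-1])

```text
clock: 17.08
eef_pos: [607.2, 17.1, 80.5]
tool_rot: [3.141, -0.0, 1.744]
force: [0.6, 0.0, 2.8]
width: 5.9
```

```bash
python3 - <<'E'
from m import *
s=ctrl.read_state();print(s['torque'].round(2),s['force'].round(1),s['tool_rot'],s['width'])
E
```

```text
[-0.01 -0.04 -0.  ] [0.6 0.  2.8] [ 3.14112325e+00 -3.90004788e-04  1.74445318e+00] 5.896069793703841
```

Call:
step_arm(linear=[[0,0,0],[0,0,0],[0,0,0],[0,0,0],[0,0,0],[0,0,0]], yaw=[-0.02,-0.04,-0.06,-0.08,-0.09,-0.09], gripper=[-1,-1,-1,-1,-1,-1])

```text
clock: 17.58
eef_pos: [607.2, 17.1, 80.4]
tool_rot: [3.141, -0.0, 1.832]
force: [1.5, 0.1, 2.2]
width: 5.8
```

```bash
python3 - <<'E'
from m import *
s=ctrl.read_state();print(s['torque'].round(2),s['force'].round(1),s['tool_rot'],s['width'])
E
```

```text
[-0.   -0.21 -0.24] [1.5 0.1 2.2] [ 3.14120818e+00 -8.65351615e-05  1.83248809e+00] 5.758941398757511
```

The stop is felt (moment –0.24 N m at yaw 1.83, expected 1.81). I back off the twist slightly, release, rise and check.

Call:
step_arm(linear=[[0,0,0],[0,0,0],[0,0,0],[0,0,0],[0,0,0],[0,0,0]], yaw=[0,0,0,0,0,0], gripper=[-0.3,-0.3,-0.3,-0.3,-0.3,-0.3])

```text
clock: 18.08
eef_pos: [606.9, 17.1, 80.2]
tool_rot: [-3.141, 0.0, 1.833]
force: [0.0, 0.7, 0.5]
width: 29.4
```

Call:
step_arm(linear=[[0,0,-10],[0,0,-30],[0,0,-60],[0,0,-90],[0,0,-110],[0,0,-110],[0,0,-110],[0,0,-110]], yaw=[0,0,0,0,0,0,0,0], gripper=[-0.3,-0.3,-0.3,-0.3,-0.3,-0.3,-0.3,-0.3])

```text
clock: 18.75
eef_pos: [606.6, 16.7, 190.1]
tool_rot: [-3.141, 0.001, 1.833]
force: [-0.4, -0.2, -0.1]
width: 30.0
```

```bash
python3 - <<'E'
from m import *
d=look('w10');P=cloudpts(d);f=d['frame']
hsv=cv2.cvtColor(f,cv2.COLOR_RGB2HSV).astype(int)
red=((hsv[...,0]<6)|(hsv[...,0]>174))&(hsv[...,1]>180)
m=red&(P[...,2]>58)&(P[...,2]<70);Q=P[m]
r=cv2.minAreaRect(Q[:,:2].astype(np.float32));print(m.sum(),np.median(Q,0).round(1),r)
y=(hsv[...,0]>18)&(hsv[...,0]<35)&(hsv[...,1]>150)&(hsv[...,2]>150)&(np.abs(P[...,2]-45)<20)
pl=(hsv[...,1]<40)&(hsv[...,2]>120)&(np.abs(P[...,2]-40)<8)
print('yel',np.percentile(P[y][:,2],[5,50,95]),'pl',np.percentile(P[pl][:,2],[30,50,70]))
t=cams.get_image('top');save(t['frame'],'top1');t=cams.get_image('scene');save(t['frame'],'scene1')
E
```

```text
[606.6  16.7 190.1] [-3.141e+00  1.000e-03  1.833e+00] clock 18.75
386 [604.8  16.5  63. ] ((606.2303466796875, 16.822349548339844), (24.972673416137695, 7.508026599884033), 14.963323593139648)
yel [38.33424498 39.47383252 40.6515148 ] pl [37.95035448 38.58650879 39.26363764]
```

View pics/w10.png

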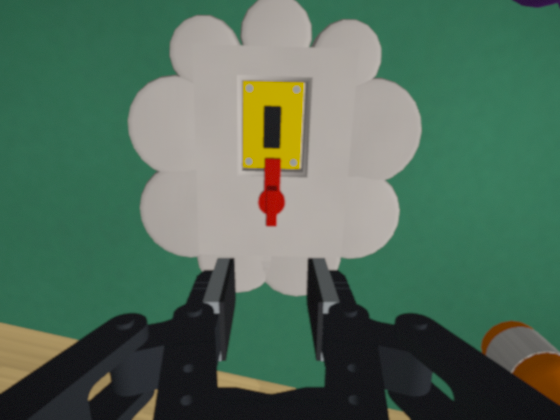

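View pics/scene1.png

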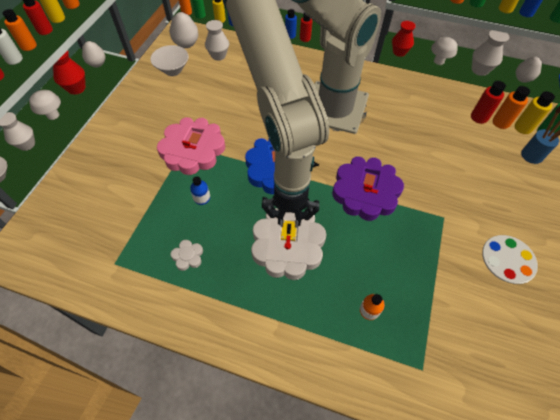

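In w10 the bar at (272,175) lies over the end of the module. The fin is at 15.0° against the recess's 13.4°, so it is at the stop. In the scene view the bottles (200,190), (373,306) and the flower (187,254) are where they were. Handing in.

```bash
python3 - <<'E'
from cell import ctrl
print(ctrl.finish_job(), ctrl.read_state()['clock'])
E
```

```text
the job is handed in; nothing more can be done
the job is handed in; nothing more can be done
```

The light module is seated in the white cloud lamp and locked with the red clip. I handed the job in shortly after 18.9 s, under the 64 s limit. The hand-in reports no verdict.

- **Module:** I gripped it by the rib, placed it in the recess and pressed until it bottomed, with about 29 N at the last reading. Before the clip was turned, the yellow face measured 39.2–39.5 mm high and the plaster beside it 39.4–39.5 mm, so it is flush.
- **Clip:** I turned it from about 0.14 rad until I felt the stop (0.24 N m). The last wrist picture shows the bar over the end of the module. The fin lies within 1.6° of the recess axis, which is within the measuring error.
- **Surroundings:** The bottles and flower look unmoved in the last scene picture. The gripper was about 110 mm clear and touching nothing.
- **Disagreements:**
  - The finger opening read about 2 mm below the true rib and fin thickness, both times.
  - After the clip was turned, the yellow face still read 39.5 mm. The plaster median over the whole picture was 38.6 mm, because that figure includes the outer parts of the cloud. I did not repeat the close comparison beside the module.

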